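# Seat the support screen in the filter holder and lock it

## Task

On the white filter holder, push the steel screen disc along the plate with your fingertips until it drops flat into the round dark recess, then push the orange retaining arm round over it until it reaches its stop. Slide things only: do not pick up or tip the disc. Leave the red blank disc and everything else on the bench where it is, and finish with the hand clear.

Things in the scene. Friction and masses are not known exactly. Their poses are not given: they have to be found in the camera images.
- plate: Filter holder: a fixed white plastic slab 200 (x) x 320 (y) x 26 mm high, at most 20 degrees askew. Origin at the centre of its underside, z up, x away from the robot; its flat top (the deck) is 26 mm above the bench. A round recess with a dark blue floor is centred at plate x = -15, y = 0 mm; the retaining arm's pivot stands at plate x = 50, y = 0 mm.
- seat (a point): Centre of the recess's mouth, level with the deck. The recess is 54 mm across and 8 mm deep with upright walls, so the screen lies flush with the deck and has 3 mm of play all round.
- screen: The steel screen: a loose grey metal disc with black dots on top, 48 mm across, 8 mm thick, 55 to 115 g. Origin at the centre of its underside, z up. It starts lying flat on the deck 90 to 130 mm to the left or the right (plate y) of the recess's centre. In the recess its origin is 18 mm above the bench (26 mm on the deck).
- blank: The red blank: a loose red disc with a darker red middle and no dots, of the same size (48 mm across, 8 mm thick, about 40 g), lying flat on the deck on the other side of the recess. Origin at the centre of its underside. It stays where it is.
- pivot (a point): The orange retaining arm's upright pivot axis, at deck height. The arm is a straight bar 14 mm wide reaching 70 mm from this axis (and 13 mm behind it), its underside 3 mm and its top 17 mm above the deck. It passes over a seated disc but is stopped by one lying on the deck.
- retainer_pin (a point): Top centre of the black pin (12 mm across) on the retaining arm's free end. It stands 61 mm from the pivot axis and its top is 30.5 mm above the deck.
- retainer (a joint): Angle of the retaining arm about its pivot, rad, growing anticlockwise seen from above. At 0 it points 0.971 rad anticlockwise from plate x; at 0.6 along plate +y; at its stop, 2.171, along plate -x, over the recess. It starts swung away, at 0 to 0.45, and stays where it is left; 1 to 1.5 N at the pin moves it.
- jar: Bystander: white lidded jar 72 mm across, 85 mm high, to the left. Origin under its centre.
- reagent: Bystander: amber bottle 56 mm across, 120 mm high, to the left. Origin under its centre.
- beaker: Bystander: clear beaker 60 mm across, 70 mm high, to the right. Origin under its centre.
- tipbox: Bystander: green box 85 x 120 x 50 mm, to the right. Origin under its centre.
- marker: Bystander: blue marker pen lying on the bench, 14 mm thick, 120 mm long along its x axis, to the right. Origin under its middle.
Things that resemble listed ones, but are neither listed nor needed, are in the scene too. Several things have the shape of the screen; the one meant has the colours described above.

How it is judged:
By the outcome, as a careful person would: the job done as asked, in the order asked, and still so for the second after the job is handed in, with the robot touching nothing.
It also fails if it takes over 56 s, if anything falls off the work surface, if the arm or the gripper's body presses on something with over 40 N, if the wrist force passes 120 N, or if a joint passes its speed limit or range.

## Robot

A 6-joint arm with a two-finger parallel gripper is mounted at the origin on the work surface. World frame = base frame: x ahead of the robot, y to its left, z up, the work surface at z = 0. Lengths are in m, angles in rad, forces in N, time in s.
With the tool pointing down it reaches from about 0.25 to 0.775 m from the base axis. Payload 4 kg.
Tool frame: the origin (TCP) lies midway between the tips of the shut fingers; the grasp point (between the pads) lies 19 mm behind it (robot.tcp_to_grasp is the distance from the TCP to the grasp point, in m); z points along the fingers, x is the direction in which the jaws open and shut, and the axes are right-handed (so a half turn about z gives the same grasp; the last joint's range is limited). The gripper opens to 94 mm and grips with 3 to 60 N. Pads are 16 mm wide; open, the fingers measure 119 mm over their backs; the gripper's body (75 mm by 177 mm) begins 78 mm behind the grasp point.
Start: joints at [-0.103, 0.087, 1.371, -0, 1.684, -0.103], TCP at [0.55, -0, 0.182] pointing down, gripper open.
Joint ranges: [-3.1, 3.1], [-0.76, 2.03], [0.27, 2.55], [-1.08, 4.22], [0.17, 2.65], [-2.57, 2.57]. Speed limits (rad/s): [2.79, 2.79, 3.14, 3.14, 3.14, 3.14].

## Interface

Orientations are given as [roll, pitch, yaw] about the fixed x, y, z axes, in that order (R = Rz(yaw) Ry(pitch) Rx(roll)).
In Python, from bench import get_obs, vision, robot gives the robot as it stands.
- The arm moves only by the tool servo_tool, never from a script. Its argument "targets" is text: rows parted by semicolons, each of 7 numbers parted by spaces: the opening, from 0 (shut) to 1 (fully open), then the shift along the tool's x, y, z as a fraction of full scale, then the turn, a rotation vector about the tool's x, y, z as a fraction of full scale. A call has 1 to 12 rows; each row is the pose to reach, as a shift and turn from the pose commanded when the call began, along the tool's axes at that moment, turning the shorter way round; what a row does not reach only later rows make up. Full scale, the value 1, is 0.25 m for a shift and pi rad for a turn. A row lasts 1/12 s, in which the tool goes at most 41.7 mm and 7.16 degrees, less where a joint would pass 70% of its speed; a pose out of reach is approached as far as the arm can. A call with a number of a shift or a turn outside -1 to 1 is refused whole. A call with a gripper value outside its range is refused whole. The fingers move at their own pace and stop on an object; the grip force is fixed at half the most. Time passes only in rows, so rows that repeat a pose let the fingers close. It gives the time, the measured TCP pose, the force and the opening at its end, in the units of the state.
- get_obs(): the state, without advancing time (a new reading comes with each control period).
- vision.snapshot(name): name is "scene" or "side" or "wrist"; returns a dict with "image" (400x640x3 uint8, red, green, blue), "mtx" (3x3 intrinsics, pixels), "world_from_camera" (4x4, takes a point from camera to world coordinates); the wrist camera has in their place "T_tool_cam" (4x4, takes a point from camera to tool coordinates, whose origin is the TCP and whose axes are the tool frame's). Camera axes: x right, y down, z forward; pixel columns grow to the right and rows downward; lengths in m; the calibration is good to about 2 mm. A picture is of the moment at which its call begins: read the wrist's pose just before it. There is no depth.
- robot.close_job(): hands the job in, once; it reports no verdict.
The state is a dict: "time": time; "joint_positions": joint angles; "qvel": joint speeds; "joint_torque": joint torques, N m; "tool_pos": TCP position; "ee_rot": TCP orientation; "wrist_force": force on the tool from outside, world axes, zero at the start; "wrist_torque": the same for the moment, N m; "width": finger opening in m.
Only numpy, scipy, OpenCV 4.12 (cv2) and the standard library are available. Lean on these libraries where they do the work, as an engineer would, in place of code of your own. Each camera call takes 0.05 s, during which the arm holds its last target.

## Working session

There is one attempt and no reset: what is moved stays moved. The work goes in short steps, Python scripts to look and compute and a tool call to move; the robot and the scene stay as the last step left them, time stands still between calls to the robot, and variables do not carry over. Pictures are saved under pics/ and viewed, and the job is handed in when it is done.

Besides the shell and the picture viewer there is one more tool, called as name(argument=value, ...) on one line, values as JSON. servo_tool: Moves the arm, as the interface text tells. Its arguments: {"type":"object","properties":{"targets":{"type":"string"}},"required":["targets"]}

```bash
mkdir -p pics; ls; python3 - <<'E'
from bench import get_obs, vision, robot
import cv2
o=get_obs()
print(o)
for n in ["scene","side","wrist"]:
    s=vision.snapshot(n); cv2.imwrite(f"pics/{n}0.png",s["image"][:,:,::-1])
    print(n,s["mtx"].tolist(),s.get("world_from_camera",s.get("T_tool_cam")).tolist())
E
```

```text
pics
{'time': 0.0, 'joint_positions': array([-1.03093976e-01,  8.79464052e-02,  1.37225414e+00, -9.24192813e-06,
        1.68358071e+00, -1.03089966e-01]), 'qvel': array([ 4.75527438e-04,  1.49437143e-03,  3.68408922e-04,  3.27662916e-04,
       -6.95083560e-05, -1.29657766e-03]), 'joint_torque': array([ 1.28542815e-03, -3.40182602e+01, -3.02423716e+01,  7.18220207e-02,
        3.29729996e-02, -1.13141955e-04]), 'tool_pos': array([5.49400832e-01, 5.72255080e-05, 1.80308986e-01]), 'ee_rot': array([-3.14137657e+00,  2.17793051e-03, -4.80453761e-06]), 'wrist_force': array([-0.7466217 , -0.09424822, -0.61409309]), 'wrist_torque': array([ 0.02395768, -0.06741948,  0.04775563]), 'width': 0.09405614916551128}
scene [[498.4164230197054, 0.0, 319.06362116572274], [0.0, 498.4164230197054, 213.3798423154631], [0.0, 0.0, 1.0]] [[-0.7966049279987578, 0.33767549837117594, -0.5013939035208465, 1.1679153905120148], [0.6040328157466294, 0.41202865388620946, -0.6821852723988675, 0.8455809265210477], [-0.02376859670431768, -0.8462905211430034, -0.5321911382522367, 0.7441459804387065], [0.0, 0.0, 0.0, 1.0]]
side [[418.8991280912131, 0.0, 317.3267624988427], [0.0, 418.8991280912131, 205.11512203091533], [0.0, 0.0, 1.0]] [[0.8330495142824685, -0.4034406109716239, 0.3785025497570473, 0.13299663083839547], [-0.5531966330765188, -0.6092760692228324, 0.568116323146218, -0.6338554002977], [0.001411349193730539, -0.6826553631893749, -0.7307391211658482, 0.8576837599175318], [0.0, 0.0, 0.0, 1.0]]
wrist [[278.43459243370495, 0.0, 318.9335448694329], [0.0, 278.43459243370495, 200.4922642352903], [0.0, 0.0, 1.0]] [[0.9999997938449015, -0.0003866420010537256, 0.0005126578938365149, -0.00033754482031500554], [0.00025061754533320374, 0.9700839638335066, 0.2427695209533451, -0.07026963239905101], [-0.0005911860951197022, -0.2427693424241078, 0.9700838607450212, -0.20352511619696928], [0.0, 0.0, 0.0, 1.0]]
```

View pics/scene0.png

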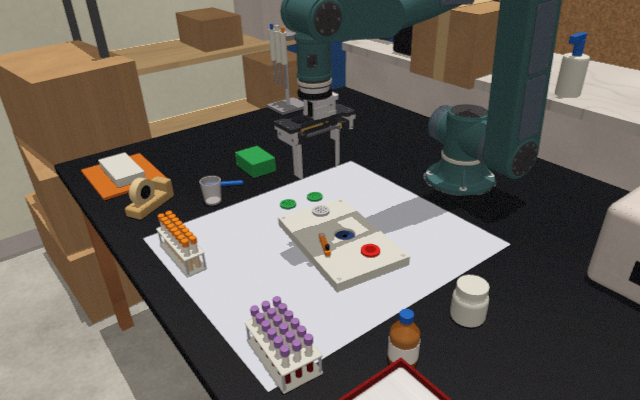

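View pics/side0.png

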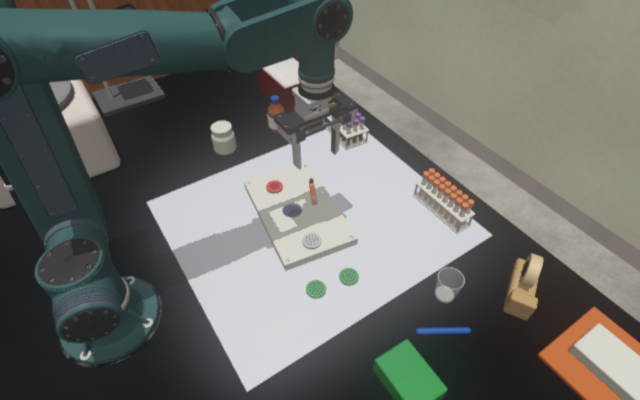

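View pics/wrist0.png

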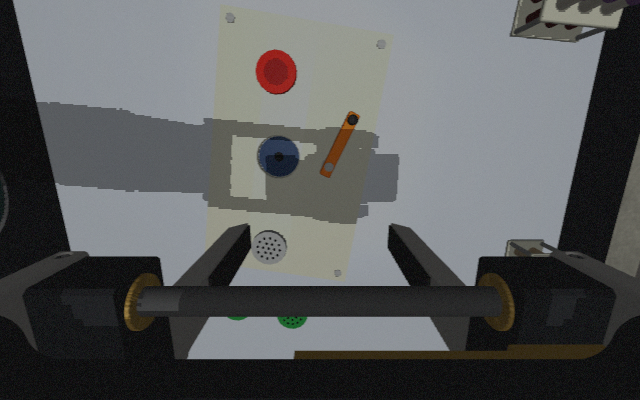

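The wrist view shows everything: the screen at (268,247), the recess at (278,157), the red blank at (276,72), the pivot near (327,170) and the pin at (352,118). Next I'll measure them.

```bash
cat > h.py <<'E'
import numpy as np, cv2
from scipy.spatial.transform import Rotation as R
from bench import get_obs, vision, robot
def cam(n):
    o=get_obs(); s=vision.snapshot(n)
    if n=="wrist":
        T=np.eye(4); T[:3,:3]=R.from_euler('xyz',o["ee_rot"]).as_matrix(); T[:3,3]=o["tool_pos"]; T=T@s["T_tool_cam"]
    else: T=s["world_from_camera"]
    return s["image"],s["mtx"],T
def ray(K,T,u,v,z):
    d=T[:3,:3]@np.linalg.solve(K,[u,v,1.]); c=T[:3,3]; return c+d*(z-c[2])/d[2]
def proj(K,T,p):
    q=T[:3,:3].T@(np.asarray(p)-T[:3,3]); q=K@q; return q[:2]/q[2]
def blobs(m,amin=30):
    cs,_=cv2.findContours(m.astype(np.uint8),cv2.RETR_EXTERNAL,cv2.CHAIN_APPROX_NONE)
    return [c for c in cs if cv2.contourArea(c)>amin]
E
python3 - <<'E'
from h import *
for n in ["wrist","scene","side"]:
    im,K,T=cam(n); hsv=cv2.cvtColor(im,cv2.COLOR_RGB2HSV); H,S,V=[hsv[...,i].astype(int) for i in range(3)]
    print(n)
    for nm,m,z in [("red",((H<5)|(H>174))&(S>150)&(V>90),.034),("orange",(H>=6)&(H<18)&(S>150)&(V>60),.043),("blue",(H>100)&(H<125)&(S>70)&(V>25),.018),("green",(H>50)&(H<75)&(S>100)&(V>50),.034)]:
        for c in blobs(m,40):
            (u,v),(a,b),g=cv2.minAreaRect(c) 
            p=ray(K,T,u,v,z)
            if abs(p[1])<.3 and .3<p[0]<.8: print(nm,(round(u),round(v)),round(a),round(b),p.round(4), cv2.contourArea(c))
im,K,T=cam("wrist")
big=cv2.resize(im[0:330,190:420],None,fx=2.4,fy=2.4,interpolation=cv2.INTER_CUBIC)[:,:,::-1]; 
cv2.imwrite("pics/wz.png",big[:600]) if False else cv2.imwrite("pics/wz.png",cv2.resize(im[0:295,190:420],None,fx=2,fy=2)[:,:,::-1])
E
```

```text
wrist
red (276, 72) 43 39 [0.4987 0.1372 0.034 ] 1315.0
orange (339, 144) 11 69 [0.5729 0.0548 0.043 ] 515.0
blue (279, 156) 38 39 [0.4971 0.0391 0.018 ] 1160.0
green (291, 322) 29 11 [ 0.5089 -0.1999  0.034 ] 213.0
scene
red (370, 250) 12 18 [0.5039 0.1433 0.034 ] 174.5
orange (325, 245) 21 6 [0.5831 0.0699 0.043 ] 66.5
blue (344, 235) 8 18 [0.4972 0.0379 0.018 ] 106.0
green (288, 204) 9 15 [ 0.5355 -0.1612  0.034 ] 98.5
green (314, 196) 8 14 [ 0.454  -0.1476  0.034 ] 91.0
side
```

View pics/wz.png

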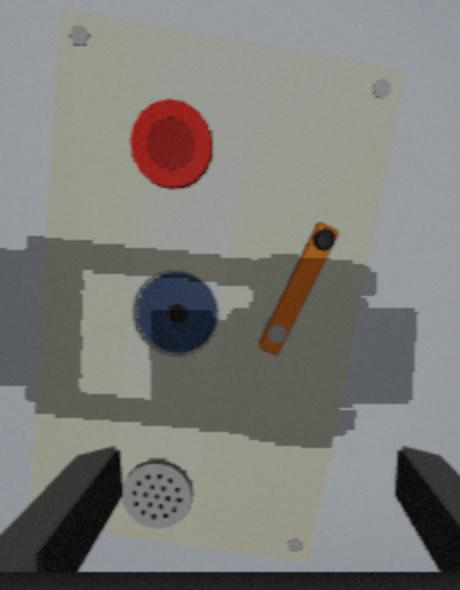

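```bash
python3 - <<'E'
from h import *
im,K,T=cam("wrist"); o=get_obs()
def ell(m,u0,v0):
    for c in blobs(m,200):
        if cv2.pointPolygonTest(c,(float(u0),float(v0)),False)>=0: return cv2.fitEllipse(cv2.convexHull(c))
hsv=cv2.cvtColor(im,cv2.COLOR_RGB2HSV); H,S,V=[hsv[...,i].astype(int) for i in range(3)]
e=ell((H>95)&(H<130)&(S>60),278,156); print("mouth",e); seat=ray(K,T,*e[0],.026); print(seat)
scr=ray(K,T,268.5,246.5,.034); print("scr",scr)
piv=ray(K,T,328.5,166.5,.043); pin=ray(K,T,352,119.5,.0565); print("piv",piv,"pin",pin,np.hypot(*(pin-piv)[:2]),np.hypot(*(piv-seat)[:2]))
sc=[(229.7,17.7),(380.5,44),(337.5,272.5)]
q=[ray(K,T,*s,.026) for s in sc]; print(q)
d=(q[2]-q[1]); print("yaw",np.degrees(np.arctan2(d[0],-d[1])),"from piv",np.degrees(np.arctan2(*(piv-seat)[[1,0]])))
E
```

```text
mouth ((278.0126647949219, 155.7197723388672), (38.86773681640625, 40.135162353515625), 141.25787353515625)
[0.49746571 0.03945702 0.026     ]
scr [ 0.4813685 -0.0817104  0.034    ]
piv [0.56145565 0.02778528 0.043     ] pin [0.58718153 0.08271898 0.0565    ] 0.06065914695276146 0.06504569134867008
[array([0.44795419, 0.19549936, 0.026     ]), array([0.62144392, 0.16835371, 0.026     ]), array([ 0.57604528, -0.12491248,  0.026     ])]
yaw -8.799739040813662 from piv -10.337095695746754
```

servo_tool(targets="0.38 -0.1 0.2 0.1 0 0 0.03; 0.38 -0.2 0.4 0.2 0 0 0.042; 0.38 -0.3 0.527 0.3 0 0 0.042; 0.38 -0.3 0.527 0.4 0 0 0.042; 0.38 -0.3 0.527 0.48 0 0 0.042; 0.38 -0.3 0.527 0.48 0 0 0.042; 0.38 -0.3 0.527 0.48 0 0 0.042; 0.38 -0.3 0.527 0.48 0 0 0.042")

```text
time: 1.07
tool_pos: [0.4767, -0.1316, 0.0635]
ee_rot: [3.141, -0.003, -0.132]
wrist_force: [0.3, 0.2, 0.6]
width: 0.0443
```

```bash
python3 - <<'E'
from h import *
im,K,T=cam("wrist"); o=get_obs(); print(o["tool_pos"],o["ee_rot"],o["width"])
cv2.imwrite("pics/w1.png",im[:,:,::-1])
im,K,T=cam("side");cv2.imwrite("pics/s1.png",cv2.resize(im[130:300,200:400],None,fx=3,fy=3)[:,:,::-1])
E
```

```text
[ 0.47753496 -0.13167948  0.06435354] [ 3.1408386  -0.00500028 -0.13081536] 0.03990217002179693
```

View pics/w1.png

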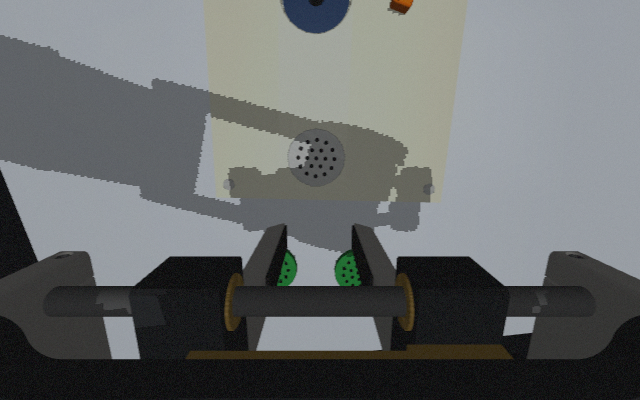

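View pics/s1.png

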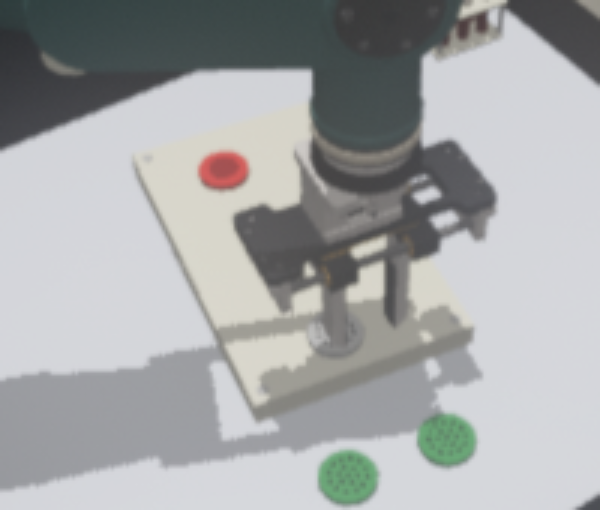

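```bash
python3 - <<'E'
from h import *
im,K,T=cam("wrist"); o=get_obs(); print(o["tool_pos"],o["ee_rot"])
scr=ray(K,T,316,157,.034)
hsv=cv2.cvtColor(im,cv2.COLOR_RGB2HSV); H,S,V=[hsv[...,i].astype(int) for i in range(3)]
cs=blobs((H>95)&(H<130)&(S>60)&(np.arange(400)[:,None]<60),200)
c=max(cs,key=cv2.contourArea); p=c[:,0,:]; p=p[p[:,1]>2]
w=np.array([ray(K,T,*q,.026) for q in p])[:,:2]
A=np.c_[2*w,np.ones(len(w))]; s=np.linalg.lstsq(A,(w**2).sum(1),rcond=None)[0]; print("seat",s[:2],np.sqrt(s[2]+s[:2]@s[:2]))
g=blobs((S<60)&(V<110),300)
print("scr",scr)
Rt=R.from_euler('xyz',o["ee_rot"]).as_matrix()
print("in tool:", Rt.T@(scr-o["tool_pos"]), Rt.T@(np.r_[s[:2],.026]-o["tool_pos"]))
E
```

```text
[ 0.47763138 -0.13163584  0.06445856] [ 3.14052071 -0.00540243 -0.13022889]
seat [0.49523413 0.02830464] 0.018537643090956984
scr [ 0.48166283 -0.08276911  0.034     ]
in tool: [-0.00251308 -0.04900907  0.03039291] [-0.00352407 -0.16091317  0.03826762]
```

servo_tool(targets="0.38 -0.01 0 0.05 0 0 0; 0.38 -0.01 0 0.1 0 0 0; 0.38 -0.01 0 0.13 0 0 0; 0.38 -0.01 0 0.13 0 0 0; 0.38 -0.01 -0.03 0.13 0 0 0; 0.38 -0.01 -0.06 0.13 0 0 0; 0.38 -0.01 -0.09 0.13 0 0 0; 0.38 -0.01 -0.12 0.13 0 0 0; 0.38 -0.01 -0.15 0.13 0 0 0; 0.38 -0.01 -0.18 0.13 0 0 0; 0.38 -0.01 -0.2 0.13 0 0 0; 0.38 -0.01 -0.2 0.13 0 0 0")

```text
time: 2.22
tool_pos: [0.4793, -0.0807, 0.0291]
ee_rot: [-3.141, -0.0, -0.13]
wrist_force: [0.3, 0.2, 0.4]
width: 0.0358
```

```bash
python3 - <<'E'
from h import *
im,K,T=cam("wrist"); o=get_obs(); print(o["tool_pos"],o["ee_rot"],o["width"],o["wrist_force"])
cv2.imwrite("pics/w2.png",im[:,:,::-1])
E
```

```text
[ 0.4791856  -0.08131368  0.02902659] [ 3.14141648e+00 -1.02920648e-04 -1.30798908e-01] 0.03578752142105721 [ 0.26100652  0.90869083 -0.55601231]
```

View pics/w2.png

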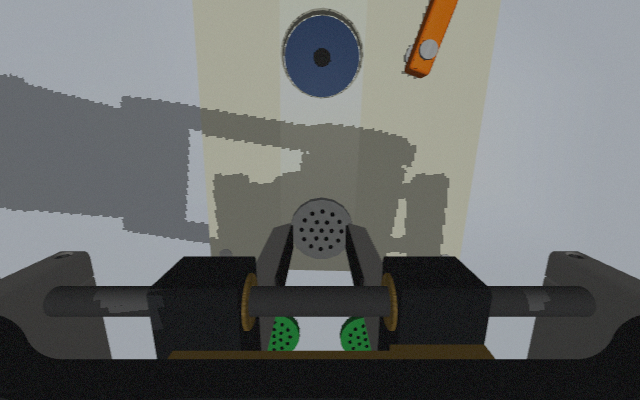

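The screen at (321,227) is held squarely between the fingertips, and the recess is straight ahead at (322,54).

```bash
cat >> h.py <<'E'
def look(name):
    o=get_obs(); im,K,T=cam("wrist"); cv2.imwrite(f"pics/{name}.png",im[:,:,::-1])
    Rt=R.from_euler('xyz',o["ee_rot"]).as_matrix()
    hsv=cv2.cvtColor(im,cv2.COLOR_RGB2HSV); return o,im,K,T,Rt,[hsv[...,i].astype(int) for i in range(3)]
E
python3 - <<'E'
from h import *
o,im,K,T,Rt,(H,S,V)=look("w3")
c=max(blobs((H>95)&(H<130)&(S>60)&(np.arange(400)[:,None]<130),200),key=cv2.contourArea)
w=np.array([ray(K,T,*q,.026) for q in cv2.convexHull(c)[:,0,:]])[:,:2]
(x,y),r=cv2.minEnclosingCircle(w.astype(np.float32)); print("seat",x,y,r)
s=np.array([x,y,.026]); scr=ray(K,T,321.5,227.5,.034); print(scr)
print(Rt.T@(s-o["tool_pos"]),Rt.T@(scr-o["tool_pos"]))
for p in [(428,49)]: print("piv",ray(K,T,*p,.043))
E
```

```text
seat 0.4961281716823578 0.03682590276002884 0.025129685178399086
[ 0.48077839 -0.08195001  0.034     ]
[ 0.00138904 -0.11934072  0.00300571] [ 0.0016627   0.00042403 -0.00497316]
piv [0.56129993 0.02816843 0.043     ]
```

```bash
python3 - <<'E'
from h import *
o,im,K,T,Rt,(H,S,V)=look("w4")
s=vision.snapshot("wrist"); M=s["T_tool_cam"]
for p in [(-.018,-.008,0),(.018,-.008,0),(-.018,.008,0),(.018,.008,0),(-.0305,-.008,0),(.0305,-.008,0)]:
    print(p,proj(K,M,p))
cv2.imwrite("pics/w4z.png",cv2.resize(im[170:320,220:420],None,fx=4,fy=4,interpolation=cv2.INTER_CUBIC)[:,:,::-1])
for n,b in [("side",(130,300,200,400)),("scene",(150,300,230,430))]:
    i,_,_=cam(n); cv2.imwrite(f"pics/{n}4.png",cv2.resize(i[b[0]:b[1],b[2]:b[3]],None,fx=4,fy=4)[:600,:,::-1])
E
```

```text
(-0.018, -0.008, 0) [295.69861672 214.87196298]
(0.018, -0.008, 0) [342.85940381 214.84934929]
(-0.018, 0.008, 0) [296.12058493 234.58419077]
(0.018, 0.008, 0) [342.435262   234.55953961]
(-0.0305, -0.008, 0) [279.32055872 214.8798163 ]
(0.0305, -0.008, 0) [359.231893   214.84149865]
```

View pics/w4z.png

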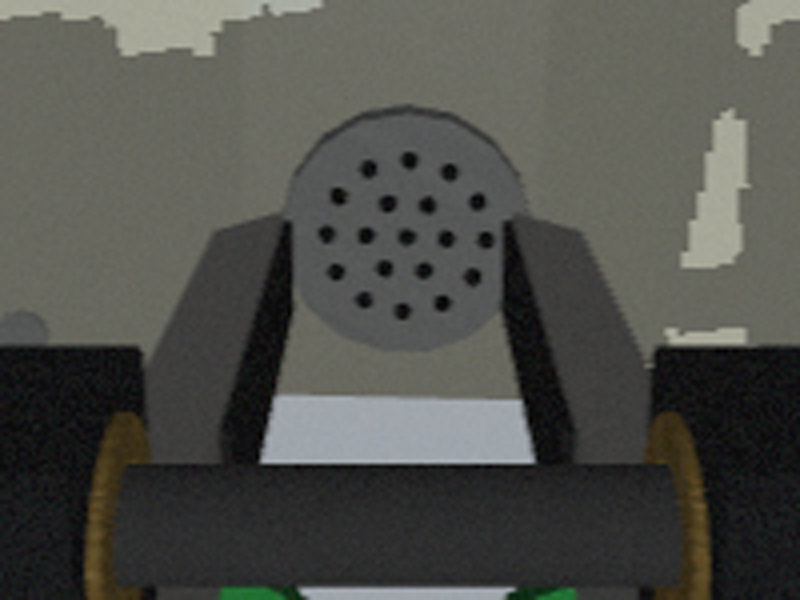

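View pics/side4.png

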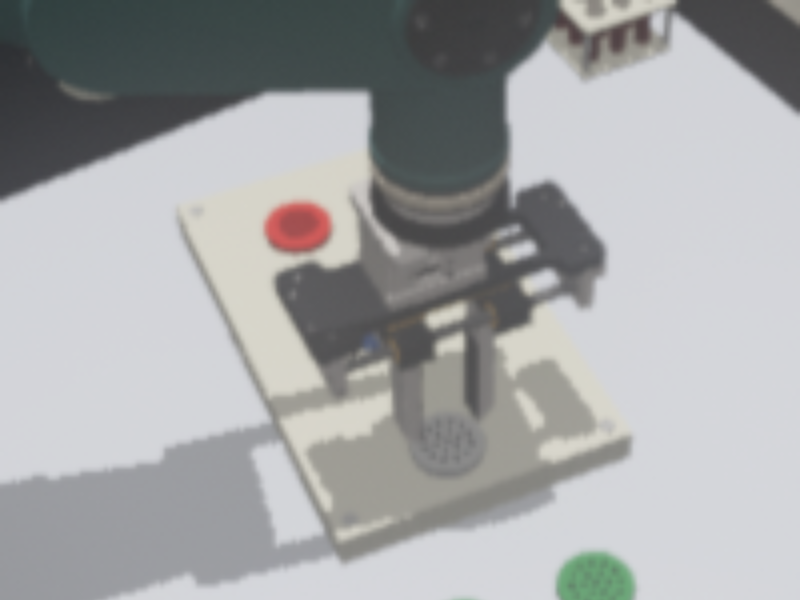

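View pics/scene4.png

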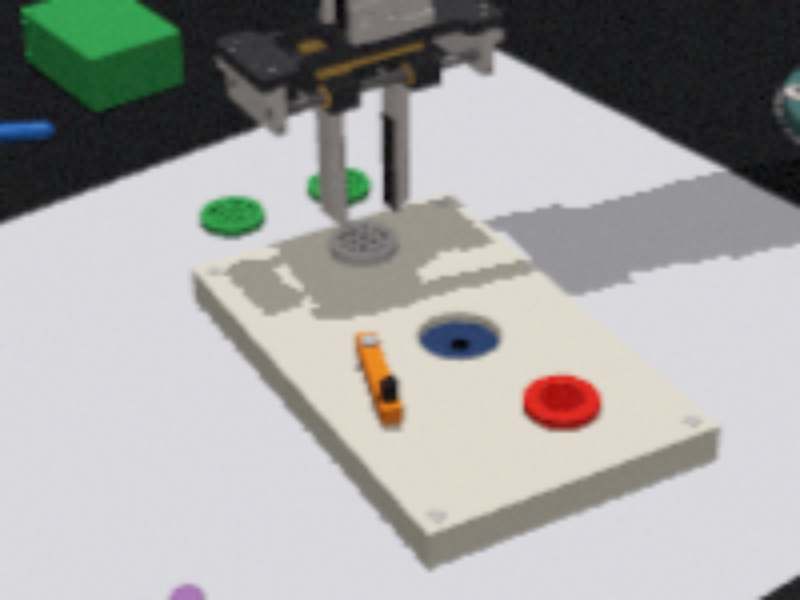

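```bash
python3 - <<'E'
from h import *
o=get_obs();Rt=R.from_euler('xyz',o["ee_rot"]).as_matrix()
for n,(u0,v0) in [("side",(200,130)),("scene",(230,150))]:
    im,K,T=cam(n)
    for p in [(-.018,-.008,0),(.018,-.008,0),(-.018,.008,0),(.018,.008,0),(-.0305,-.008,0),(.0305,-.008,0)]:
        print(n,p,((proj(K,T,o["tool_pos"]+Rt@np.array(p))-[u0,v0])*4).round())
    for nm,q in [("scr",[.481,-.082,.034]),("seat",[.4965,.038,.026]),("piv",[.5613,.028,.043]),("pin",[.587,.0827,.0565]),("blank",[.4987,.1372,.034])]: print(nm,((proj(K,T,q)-[u0,v0])*4).round())
o,im,K,T,Rt,(H,S,V)=look("w5"); print(o["tool_pos"],o["wrist_force"],o["time"])
E
```

```text
side (-0.018, -0.008, 0) [409. 445.]
side (0.018, -0.008, 0) [461. 425.]
side (-0.018, 0.008, 0) [420. 463.]
side (0.018, 0.008, 0) [472. 443.]
side (-0.0305, -0.008, 0) [391. 452.]
side (0.0305, -0.008, 0) [479. 419.]
scr [443. 438.]
seat [365. 318.]
piv [454. 271.]
pin [442. 196.]
blank [294. 222.]
scene (-0.018, -0.008, 0) [393. 237.]
scene (0.018, -0.008, 0) [347. 252.]
scene (-0.018, 0.008, 0) [381. 227.]
scene (0.018, 0.008, 0) [335. 242.]
scene (-0.0305, -0.008, 0) [409. 232.]
scene (0.0305, -0.008, 0) [331. 257.]
scr [362. 234.]
seat [457. 329.]
piv [366. 337.]
pin [387. 374.]
blank [560. 392.]
[ 0.47910829 -0.08218086  0.02898722] [-0.32948704 -0.18113061  0.02210225] 2.6167
```

The views disagree with the TCP height. The part-open fingertips hang higher than the TCP, so they are hovering just over the disc. The disc hasn't moved and there is no force. I'll lift, back off behind the disc, then feel for the deck.

servo_tool(targets="0.38 0 0 -0.05 0 0 0; 0.38 0.006 0.04 -0.05 0 0 0; 0.38 0.006 0.08 -0.05 0 0 0; 0.38 0.006 0.12 -0.05 0 0 0; 0.38 0.006 0.12 -0.05 0 0 0; 0.38 0.006 0.12 0 0 0 0; 0.38 0.006 0.12 0 0 0 0; 0.38 0.006 0.12 0 0 0 0")

```text
time: 3.33
tool_pos: [0.4756, -0.1117, 0.0279]
ee_rot: [-3.141, 0.003, -0.133]
wrist_force: [0.4, -0.2, 0.1]
width: 0.0359
```

```bash
python3 - <<'E'
from h import *
o,im,K,T,Rt,(H,S,V)=look("w6"); print(o["tool_pos"],o["wrist_force"],o["time"],o["width"])
a=cv2.resize(im[120:290,220:420],None,fx=3,fy=3)
for n,b in [("side",(190,280,260,360))]:
    i,_,_=cam(n); cv2.imwrite(f"pics/{n}6.png",cv2.resize(i[b[0]:b[1],b[2]:b[3]],None,fx=6,fy=6)[:,:,::-1])
cv2.imwrite("pics/w6z.png",a[:,:,::-1])
E
```

```text
[ 0.47557742 -0.11171122  0.02791366] [ 0.3865125  -0.24446273  0.10918587] 3.3333 0.03594009296744819
```

View pics/w6z.png

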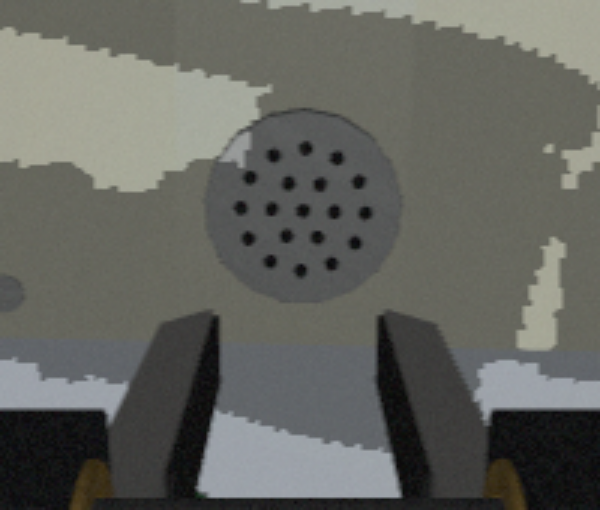

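View pics/side6.png

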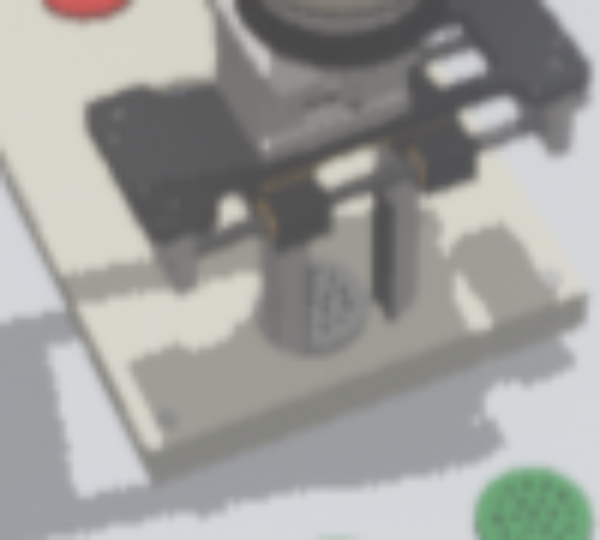

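servo_tool(targets="0.38 0 0 0.02 0 0 0; 0.38 0 0 0.04 0 0 0; 0.38 0 0 0.04 0 0 0; 0.38 0 0 0.04 0 0 0")

```text
time: 3.77
tool_pos: [0.4763, -0.1116, 0.0185]
ee_rot: [-3.141, 0.001, -0.132]
wrist_force: [0.1, 0.1, 0.7]
width: 0.0358
```

```bash
python3 - <<'E'
from h import *
o,im,K,T,Rt,(H,S,V)=look("w7"); print(o["tool_pos"],o["wrist_force"],o["time"],o["width"])
a=cv2.resize(im[120:290,220:420],None,fx=2,fy=2)
i,_,_=cam("side"); b=cv2.resize(i[190:275,260:360],None,fx=4,fy=4)
cv2.imwrite("pics/w7z.png",np.hstack([a,b])[:,:,::-1])
E
```

```text
[ 0.47628551 -0.11158153  0.01849307] [0.0683383  0.111066   0.65900335] 3.7667 0.035751188097787295
```

View pics/w7z.png

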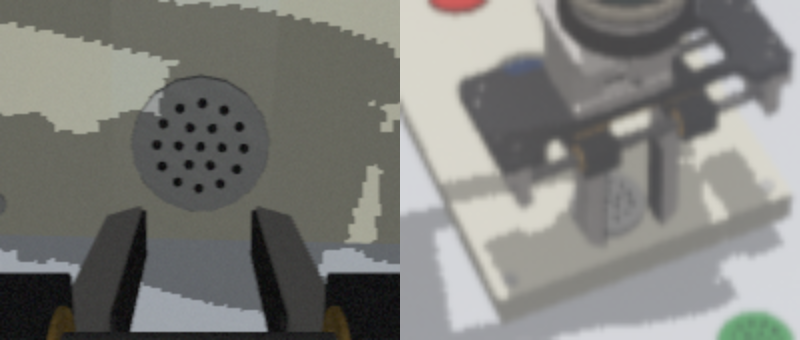

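servo_tool(targets="0.38 0 0 0.008 0 0 0; 0.38 0 0 0.016 0 0 0; 0.38 0 0 0.016 0 0 0")

```text
time: 4.12
tool_pos: [0.4764, -0.1117, 0.0146]
ee_rot: [-3.141, 0.001, -0.132]
wrist_force: [0.1, 0.1, -0.3]
width: 0.0356
```

servo_tool(targets="0.38 0 0 0.008 0 0 0; 0.38 0 0 0.008 0 0 0; 0.38 0 0 0.008 0 0 0")

```text
time: 4.37
tool_pos: [0.4765, -0.1118, 0.0128]
ee_rot: [-3.141, 0.0, -0.132]
wrist_force: [-0.4, -0.3, 0.1]
width: 0.036
```

servo_tool(targets="0.38 0 0 0.006 0 0 0; 0.38 0 0 0.006 0 0 0; 0.38 0 0 0.006 0 0 0")

```text
time: 4.62
tool_pos: [0.4766, -0.1118, 0.0114]
ee_rot: [-3.142, 0.0, -0.132]
wrist_force: [-0.5, -0.0, -0.8]
width: 0.0357
```

```bash
python3 - <<'E'
from h import *
o,im,K,T,Rt,(H,S,V)=look("w8"); print(o["tool_pos"],o["wrist_force"],o["time"],o["width"])
a=cv2.resize(im[120:290,220:420],None,fx=2,fy=2)
i,_,_=cam("side"); b=cv2.resize(i[190:275,260:360],None,fx=4,fy=4)
cv2.imwrite("pics/w8z.png",np.hstack([a,b])[:,:,::-1])
E
```

```text
[ 0.47662852 -0.11179041  0.01144005] [-0.46411159 -0.02250617 -0.80164668] 4.6167 0.035691940125069585
```

View pics/w8z.png

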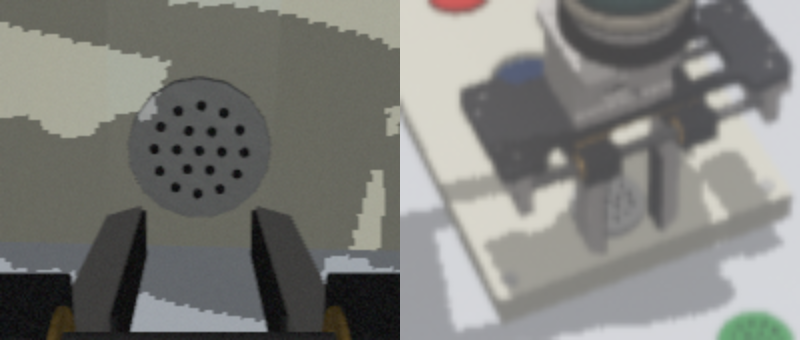

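servo_tool(targets="0.38 0 0 0.006 0 0 0; 0.38 0 0 0.006 0 0 0; 0.38 0 0 0.006 0 0 0")

```text
time: 4.97
tool_pos: [0.4766, -0.1118, 0.0099]
ee_rot: [-3.142, 0.0, -0.132]
wrist_force: [0.8, 0.4, -0.2]
width: 0.0357
```

servo_tool(targets="0.38 0 0 0.006 0 0 0; 0.38 0 0 0.006 0 0 0; 0.38 0 0 0.006 0 0 0")

```text
time: 5.22
tool_pos: [0.4766, -0.1118, 0.0084]
ee_rot: [-3.142, 0.0, -0.132]
wrist_force: [-0.6, -0.7, -0.3]
width: 0.0356
```

servo_tool(targets="0.38 0 0 0.006 0 0 0; 0.38 0 0 0.006 0 0 0; 0.38 0 0 0.006 0 0 0")

```text
time: 5.47
tool_pos: [0.4766, -0.1118, 0.0069]
ee_rot: [-3.142, 0.0, -0.132]
wrist_force: [-0.5, -0.1, 0.3]
width: 0.0357
```

```bash
python3 - <<'E'
from h import *
o,im,K,T,Rt,(H,S,V)=look("w9"); print(o["tool_pos"],o["wrist_force"],o["time"],o["width"])
cv2.imwrite("pics/w9z.png",cv2.resize(im[120:290,220:420],None,fx=4,fy=4,interpolation=cv2.INTER_CUBIC)[:600,:,::-1])
i,_,_=cam("side"); cv2.imwrite("pics/s9z.png",cv2.resize(i[190:275,260:360],None,fx=7,fy=7,interpolation=cv2.INTER_CUBIC)[:,:,::-1])
i,_,_=cam("scene"); cv2.imwrite("pics/c9z.png",cv2.resize(i[150:250,260:370],None,fx=6,fy=6,interpolation=cv2.INTER_CUBIC)[:,:,::-1])
E
```

```text
[ 0.47660458 -0.11176872  0.0068841 ] [-0.49485092 -0.14857048  0.32865092] 5.4667 0.03570399137934974
```

View pics/w9z.png

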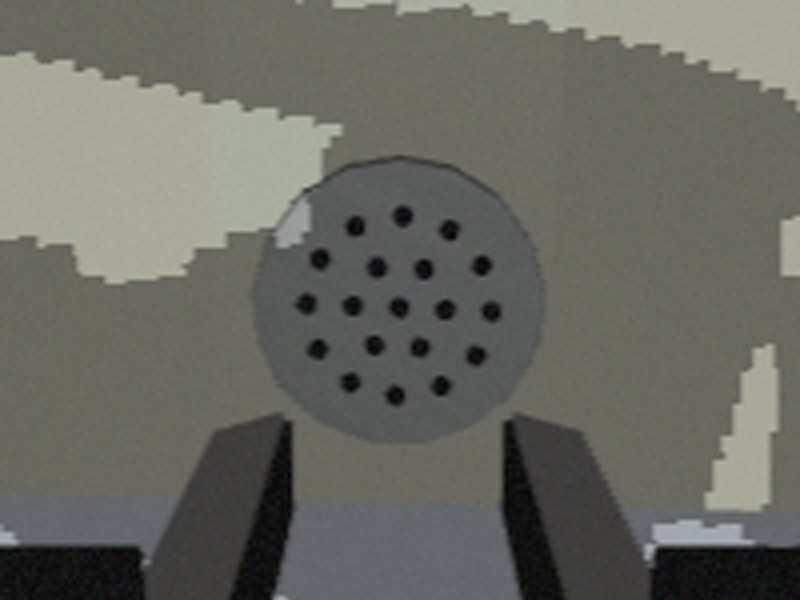

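View pics/s9z.png

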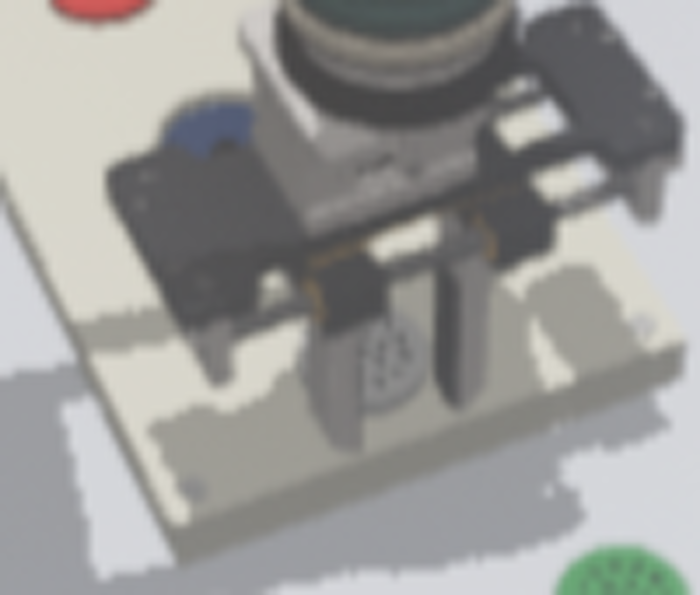

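View pics/c9z.png

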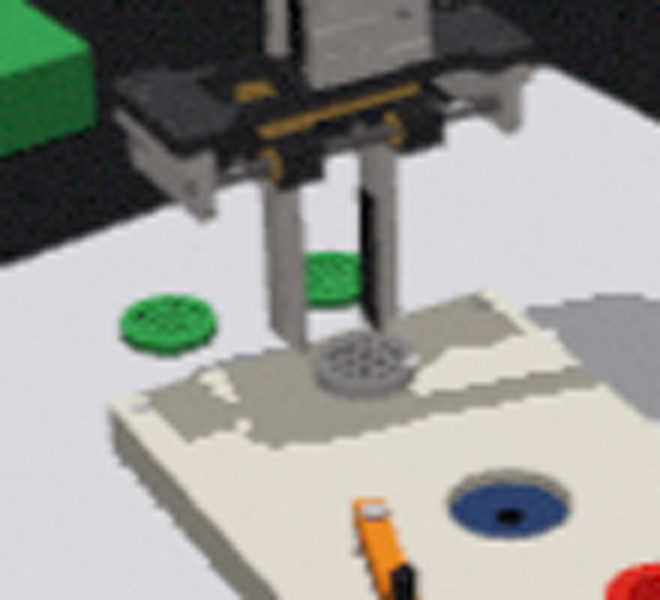

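servo_tool(targets="0.38 0 0 0.006 0 0 0; 0.38 0 0 0.012 0 0 0; 0.38 0 0 0.012 0 0 0")

```text
time: 5.87
tool_pos: [0.4764, -0.1117, 0.0036]
ee_rot: [-3.141, 0.001, -0.132]
wrist_force: [-0.4, 0.5, 0.1]
width: 0.0355
```

servo_tool(targets="0.38 0 0 0.006 0 0 0; 0.38 0 0 0.006 0 0 0; 0.38 0 0 0.006 0 0 0")

```text
time: 6.12
tool_pos: [0.4766, -0.1118, 0.0024]
ee_rot: [-3.142, 0.0, -0.132]
wrist_force: [-0.8, -0.4, 0.7]
width: 0.0358
```

servo_tool(targets="0.38 0 0 0.006 0 0 0; 0.38 0 0 0.006 0 0 0; 0.38 0 0 0.006 0 0 0")

```text
time: 6.37
tool_pos: [0.4768, -0.1119, 0.0023]
ee_rot: [3.141, -0.0, -0.132]
wrist_force: [-2.4, 0.6, 6.3]
width: 0.0355
```

servo_tool(targets="0.38 0 0 0.006 0 0 0; 0.38 0 0 0.006 0 0 0; 0.38 0 0 0.006 0 0 0")

```text
time: 6.62
tool_pos: [0.4768, -0.1119, 0.0022]
ee_rot: [3.141, -0.0, -0.132]
wrist_force: [-5.2, 2.2, 13.9]
width: 0.0358
```

Contact with the deck came at TCP z≈0.002, so at this opening the tips sit about 24 mm above the TCP. I'll lift 2.5 mm clear of the deck and push partway.

servo_tool(targets="0.38 0 0 -0.022 0 0 0; 0.38 0 0 -0.022 0 0 0; 0.38 0 -0.03 -0.022 0 0 0; 0.38 0 -0.06 -0.022 0 0 0; 0.38 0 -0.09 -0.022 0 0 0; 0.38 0 -0.12 -0.022 0 0 0; 0.38 0 -0.15 -0.022 0 0 0; 0.38 0 -0.18 -0.022 0 0 0; 0.38 0 -0.21 -0.022 0 0 0; 0.38 0 -0.24 -0.022 0 0 0; 0.38 0 -0.26 -0.022 0 0 0; 0.38 0 -0.26 -0.022 0 0 0")

```text
time: 7.62
tool_pos: [0.4852, -0.046, 0.0048]
ee_rot: [-3.141, 0.0, -0.131]
wrist_force: [0.2, -0.2, -0.9]
width: 0.0356
```

```bash
cat > m.py <<'E'
from h import *
def m(name,us=None):
    o,im,K,T,Rt,(H,S,V)=look(name); print(o["tool_pos"],o["ee_rot"],o["wrist_force"],o["time"],o["width"])
    c=max(blobs((H>95)&(H<130)&(S>60),100),key=cv2.contourArea)
    w=np.array([ray(K,T,*q,.026) for q in cv2.convexHull(c)[:,0,:]])[:,:2]
    (x,y),r=cv2.minEnclosingCircle(w.astype(np.float32)); print("seat",x,y,r,"tool",Rt.T@(np.array([x,y,.026])-o["tool_pos"]))
    i,_,_=cam("scene"); cv2.imwrite(f"pics/{name}c.png",cv2.resize(i[170:290,260:420],None,fx=4,fy=4,interpolation=cv2.INTER_CUBIC)[:,:,::-1])
E
python3 -c "from m import *; m('w10')"
```

```text
[ 0.48516697 -0.0459934   0.00480725] [-3.14075552e+00  3.30925119e-04 -1.30652247e-01] [ 0.19429271 -0.18391425 -0.91350885] 7.6167 0.03562006299141539
seat 0.4962754249572754 0.038010675460100174 0.025042368099093437 tool [ 6.26383742e-05 -8.47530526e-02 -2.11218293e-02]
```

View pics/w10.png

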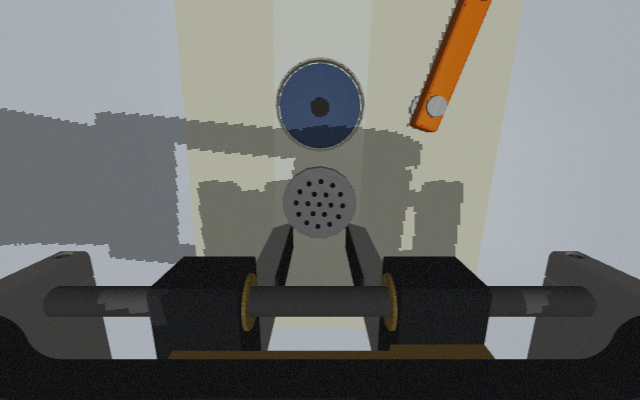

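View pics/w10c.png

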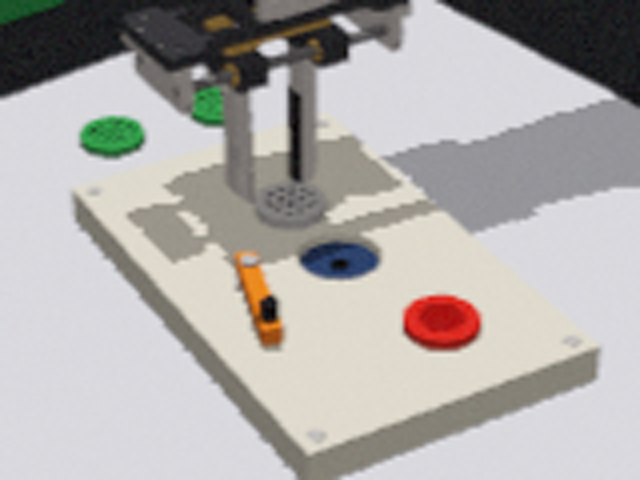

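servo_tool(targets="0.38 0 -0.02 0 0 0 0; 0.38 0 -0.04 0 0 0 0; 0.38 0 -0.06 0 0 0 0; 0.38 0 -0.08 0 0 0 0; 0.38 0 -0.1 0 0 0 0; 0.38 0 -0.12 0 0 0 0; 0.38 0 -0.14 0 0 0 0; 0.38 0 -0.16 0 0 0 0; 0.38 0 -0.18 0 0 0 0; 0.38 0 -0.2 0 0 0 0; 0.38 0 -0.22 0 0 0 0; 0.38 0 -0.22 0 0 0 0")

```text
time: 8.72
tool_pos: [0.4927, 0.0082, 0.0051]
ee_rot: [-3.141, -0.0, -0.131]
wrist_force: [-0.1, 0.3, -0.7]
width: 0.0357
```

```bash
python3 -c "from m import *; m('w11')"
```

```text
[0.49265286 0.00820743 0.00509376] [-3.14090482e+00 -2.76660933e-04 -1.31033820e-01] [-0.1385929   0.2817559  -0.74199272] 8.7167 0.035723034610468114
seat 0.4966462552547455 0.040294088423252106 0.024891292676329613 tool [-0.00022747 -0.03234773 -0.02088406]
```

View pics/w11.png

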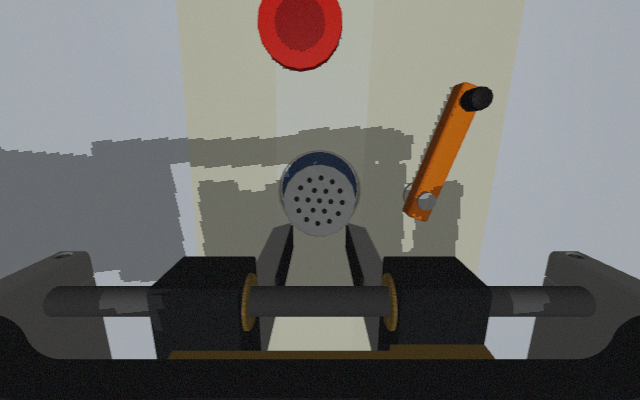

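View pics/w11c.png

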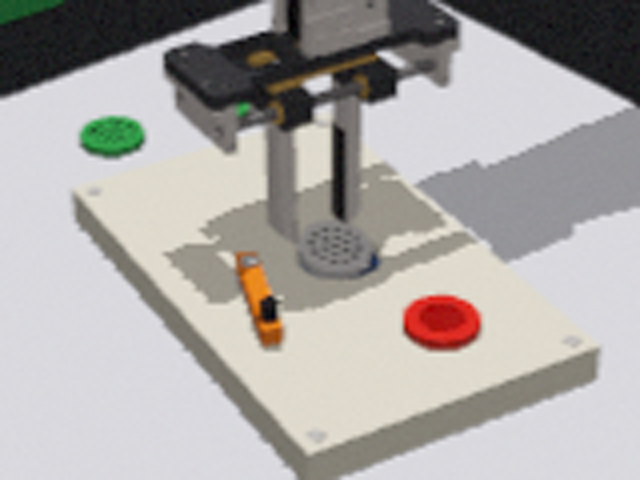

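The disc at (319,200) is over the mouth, about 8 mm short. I'll ease it forward.

servo_tool(targets="0.38 0 -0.008 0 0 0 0; 0.38 0 -0.016 0 0 0 0; 0.38 0 -0.024 0 0 0 0; 0.38 0 -0.03 0 0 0 0; 0.38 0 -0.03 0 0 0 0; 0.38 0 -0.03 0 0 0 0")

```text
time: 9.32
tool_pos: [0.4935, 0.0147, 0.005]
ee_rot: [-3.142, -0.0, -0.132]
wrist_force: [0.3, -0.4, -0.1]
width: 0.0358
```

```bash
python3 -c "from m import *; m('w12')"
```

```text
[0.49347143 0.01466936 0.00500543] [-3.14155400e+00 -1.07986507e-04 -1.31849338e-01] [ 0.25023826 -0.37867398 -0.0516993 ] 9.3167 0.03580660093521118
seat 0.49679887294769287 0.0404907651245594 0.024829305708408356 tool [-9.38488242e-05 -2.60355547e-02 -2.09935771e-02]
```

View pics/w12.png

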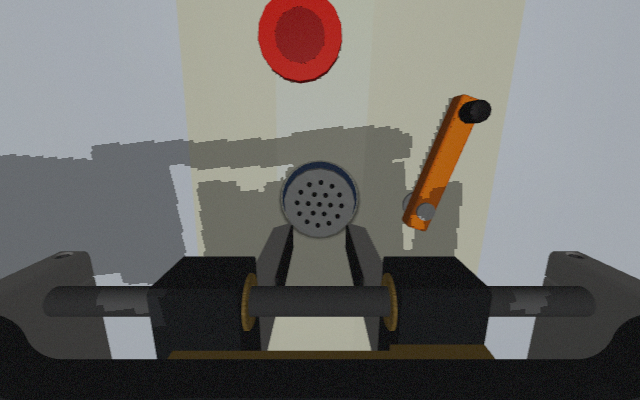

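View pics/w12c.png

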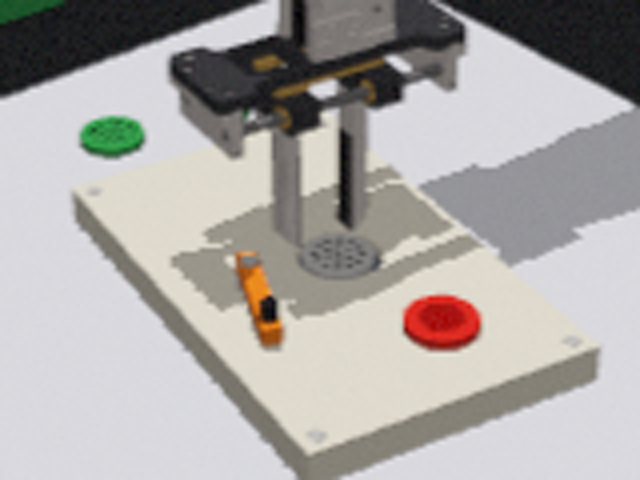

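The disc looks flush in the recess, concentric with no side wall showing. I'll back off, lift and check.

servo_tool(targets="0.38 0 0.03 0 0 0 0; 0.38 0 0.06 0 0 0 0; 0.38 0 0.08 0 0 0 0; 0.38 0 0.08 -0.15 0 0 0; 0.38 0 0.08 -0.3 0 0 0; 0.38 0 0.08 -0.42 0 0 0; 0.38 0 0.08 -0.42 0 0 0; 0.38 0 0.08 -0.42 0 0 0; 0.38 0 0.08 -0.42 0 0 0")

```text
time: 10.17
tool_pos: [0.4902, -0.0056, 0.1092]
ee_rot: [3.142, 0.001, -0.133]
wrist_force: [0.7, 0.6, -0.9]
width: 0.0355
```

```bash
python3 - <<'E'
from h import *
o,im,K,T,Rt,(H,S,V)=look("w13"); print(o["tool_pos"],o["ee_rot"],o["wrist_force"],o["time"])
i,_,_=cam("scene"); cv2.imwrite("pics/c13.png",cv2.resize(i[200:290,270:420],None,fx=5,fy=5,interpolation=cv2.INTER_CUBIC)[:,:,::-1])
E
```

```text
[ 0.49020666 -0.00564652  0.10918969] [ 3.14152594e+00  1.09724915e-03 -1.32608341e-01] [ 0.71553657  0.58871833 -0.89775017] 10.1667
```

View pics/w13.png

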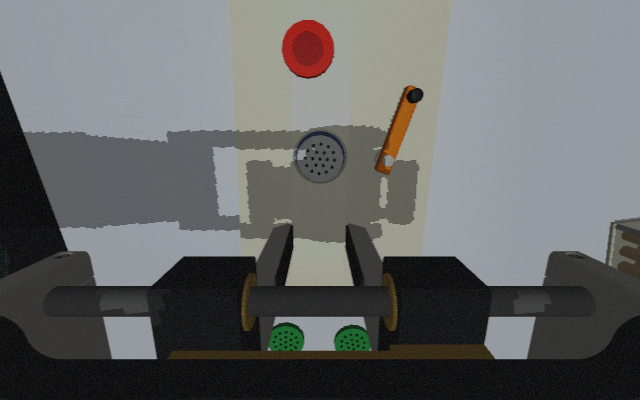

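View pics/c13.png

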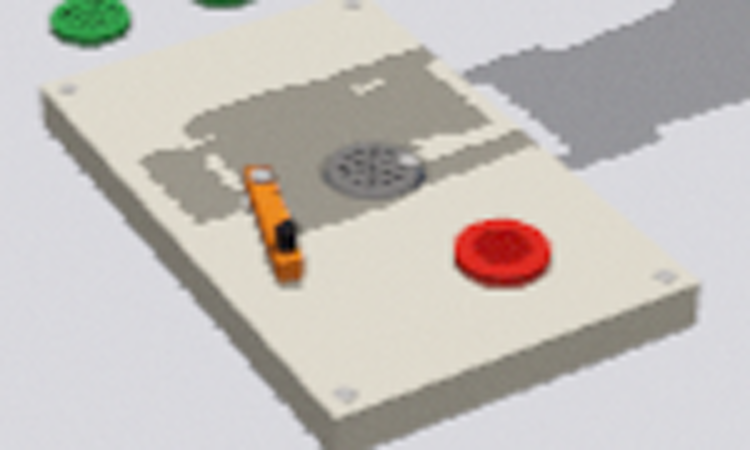

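The screen sits flush in the recess at (320,157). Now I'll measure the pin and plan the sweep.

```bash
cat > plan.py <<'E'
from h import *
piv=np.array([.5613,.0280])
def tgt(phi,z,lead,psi): # degrees
    a=np.radians(phi); r=np.array([np.cos(a),np.sin(a)]); t=np.array([-r[1],r[0]])
    return np.r_[piv+.061*r+lead*t,z],psi
def row(o,p,psi):
    yaw=o["ee_rot"][2]; Rt=R.from_euler('xyz',[np.pi,0,yaw]).as_matrix()
    s=Rt.T@(p-o["tool_pos"]); w=-(np.radians(psi)-yaw)
    return (np.r_[s/.25,w/np.pi]).round(3)
E
python3 - <<'E'
from plan import *
im,K,T=cam("wrist"); o=get_obs()
pin=ray(K,T,415,96,.0565); pv=ray(K,T,389,160,.043); print(pin,pv, np.degrees(np.arctan2(*(pin[:2]-piv)[::-1])),np.linalg.norm(pin[:2]-piv))
print(row(o,np.r_[pin[:2],.085],-25))
E
```

```text
[0.58411878 0.08226383 0.0565    ] [0.56112224 0.02861153 0.043     ] 67.19249372260533 0.05886646318284279
[ 0.33  -0.397  0.091  0.097]
```

servo_tool(targets="0.38 0.1 -0.13 0 0 0 0.03; 0.38 0.2 -0.26 0 0 0 0.06; 0.38 0.3 -0.4 0.05 0 0 0.097; 0.38 0.335 -0.4 0.09 0 0 0.097; 0.38 0.335 -0.4 0.09 0 0 0.097; 0.38 0.335 -0.4 0.09 0 0 0.097; 0.38 0.335 -0.4 0.09 0 0 0.097")

```text
time: 10.9
tool_pos: [0.5859, 0.0823, 0.0868]
ee_rot: [3.14, 0.002, -0.437]
wrist_force: [0.9, -0.2, 1.0]
width: 0.0359
```

```bash
python3 - <<'E'
from plan import *
o,im,K,T,Rt,(H,S,V)=look("w14"); print(o["tool_pos"],o["ee_rot"],o["wrist_force"],o["time"],o["width"])
M=vision.snapshot("wrist")["T_tool_cam"]
print("predicted px of pin top", proj(K,T,[.586,.0828,.0565]))
E
```

```text
[0.58593114 0.08234663 0.08676815] [ 3.14033622e+00  1.79867693e-03 -4.36853359e-01] [ 0.88105936 -0.15663217  1.03197745] 10.9 0.03591997776892468
predicted px of pin top [319.17474558 212.89150417]
```

View pics/w14.png

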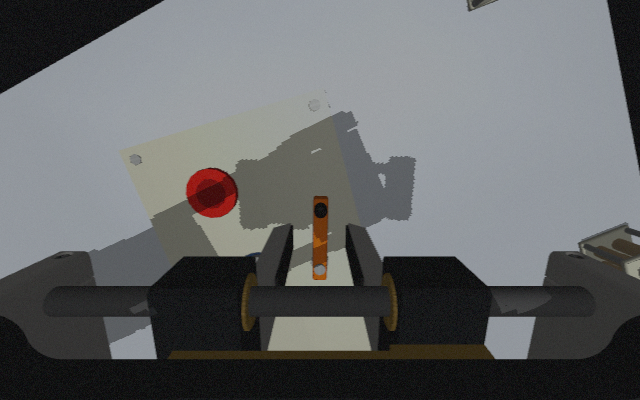

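servo_tool(targets="0.38 0 0 0.1 0 0 0; 0.38 0 0 0.18 0 0 0; 0.38 0 0 0.22 0 0 0; 0.38 0 0 0.25 0 0 0; 0.38 0 0 0.25 0 0 0; 0.38 0 0 0.25 0 0 0")

```text
time: 11.5
tool_pos: [0.5872, 0.0826, 0.0257]
ee_rot: [-3.141, -0.001, -0.437]
wrist_force: [0.4, -0.5, 0.7]
width: 0.0358
```

```bash
python3 - <<'E'
from plan import *
o,im,K,T,Rt,(H,S,V)=look("w15"); print(o["tool_pos"],o["ee_rot"],o["wrist_force"],o["time"],o["width"])
cv2.imwrite("pics/w15z.png",cv2.resize(im[130:300,220:420],None,fx=3,fy=3)[:,:,::-1])
z=.0242
for ph,ps in [(66,-25),(70,-22),(76,-16),(82,-9),(88,-3),(94,3),(100,10),(106,16),(112,22),(118,28)]: print(ph,row(o,*tgt(ph,z,.012,ps)))
E
```

```text
[0.58722611 0.08264824 0.02570237] [-3.14115868e+00 -7.99153168e-04 -4.37079191e-01] [ 0.3899816  -0.54762495  0.67336128] 11.5 0.03582368174453568
66 [-0.054 -0.001  0.006 -0.   ]
70 [-0.071  0.003  0.006 -0.017]
76 [-0.095  0.012  0.006 -0.05 ]
82 [-0.119  0.023  0.006 -0.089]
88 [-0.141  0.036  0.006 -0.122]
94 [-0.162  0.052  0.006 -0.156]
100 [-0.181  0.07   0.006 -0.195]
106 [-0.198  0.089  0.006 -0.228]
112 [-0.213  0.111  0.006 -0.261]
118 [-0.225  0.134  0.006 -0.295]
```

View pics/w15z.png

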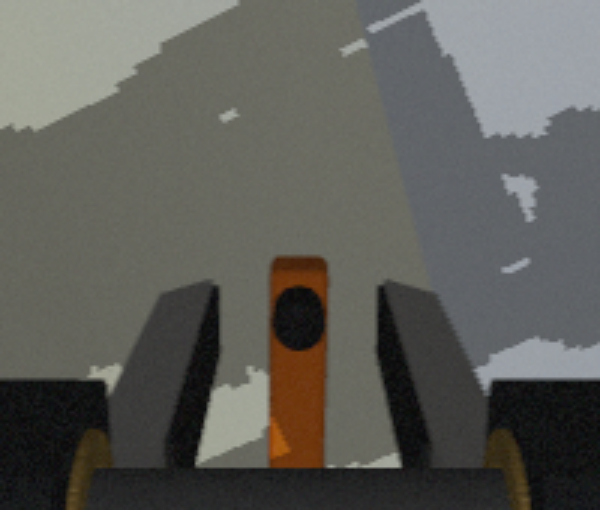

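The pin is between the fingers, with clearance on both sides. Now the first part of the sweep.

servo_tool(targets="0.38 -0.025 0 0.006 0 0 0; 0.38 -0.054 0 0.006 0 0 0; 0.38 -0.071 0.003 0.006 0 0 -0.017; 0.38 -0.095 0.012 0.006 0 0 -0.05; 0.38 -0.119 0.023 0.006 0 0 -0.089; 0.38 -0.141 0.036 0.006 0 0 -0.122; 0.38 -0.162 0.052 0.006 0 0 -0.156; 0.38 -0.181 0.07 0.006 0 0 -0.195; 0.38 -0.198 0.089 0.006 0 0 -0.228; 0.38 -0.213 0.111 0.006 0 0 -0.261; 0.38 -0.213 0.111 0.006 0 0 -0.261; 0.38 -0.213 0.111 0.006 0 0 -0.261")

```text
time: 12.55
tool_pos: [0.5268, 0.0806, 0.0242]
ee_rot: [3.141, -0.001, 0.381]
wrist_force: [0.2, -0.9, -0.5]
width: 0.0359
```

```bash
python3 - <<'E'
from plan import *
o,im,K,T,Rt,(H,S,V)=look("w16"); print(o["tool_pos"],o["ee_rot"],o["wrist_force"],o["time"],o["width"])
z=o["tool_pos"][2]
for ph in range(117,175,6): print(ph,row(o,*tgt(ph,z,.012,ph-90)))
E
```

```text
[0.52683761 0.08057026 0.02417418] [ 3.14141178e+00 -1.05064874e-03  3.80772755e-01] [ 0.20690296 -0.93525273 -0.50267925] 12.55 0.03589240394139284
117 [-0.02   0.008  0.    -0.029]
123 [-0.045  0.016  0.    -0.062]
129 [-0.068  0.028  0.    -0.095]
135 [-0.09   0.041  0.    -0.129]
141 [-0.111  0.057  0.    -0.162]
147 [-0.13   0.075  0.    -0.195]
153 [-0.147  0.094  0.    -0.229]
159 [-0.162  0.116  0.    -0.262]
165 [-0.174  0.139  0.    -0.295]
171 [-0.184  0.163  0.    -0.329]
```

View pics/w16.png

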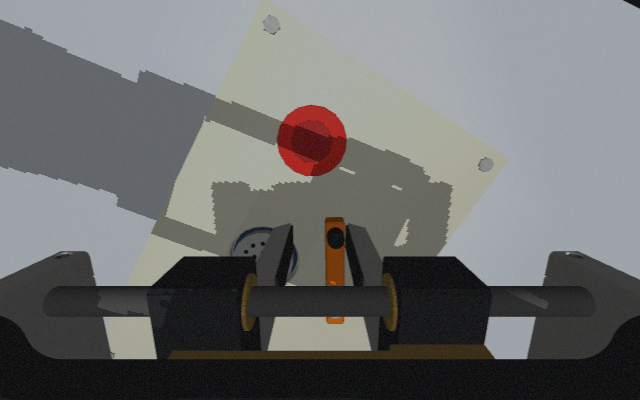

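servo_tool(targets="0.38 -0.02 0.008 0 0 0 -0.029; 0.38 -0.045 0.016 0 0 0 -0.062; 0.38 -0.068 0.028 0 0 0 -0.095; 0.38 -0.09 0.041 0 0 0 -0.129; 0.38 -0.111 0.057 0 0 0 -0.162; 0.38 -0.13 0.075 0 0 0 -0.195; 0.38 -0.147 0.094 0 0 0 -0.229; 0.38 -0.162 0.116 0 0 0 -0.262; 0.38 -0.174 0.139 0 0 0 -0.295; 0.38 -0.174 0.139 0 0 0 -0.295; 0.38 -0.174 0.139 0 0 0 -0.295")

```text
time: 13.52
tool_pos: [0.4998, 0.0318, 0.0235]
ee_rot: [3.141, -0.0, 1.306]
wrist_force: [0.1, 0.0, -0.1]
width: 0.0357
```

```bash
python3 - <<'E'
from plan import *
o,im,K,T,Rt,(H,S,V)=look("w17"); print(o["tool_pos"],o["ee_rot"],o["wrist_force"],o["time"],o["width"])
z=o["tool_pos"][2]
for ph in range(167,178,2): print(ph,row(o,*tgt(ph,z,.012,ph-90)))
i,_,_=cam("scene"); cv2.imwrite("pics/c17.png",cv2.resize(i[180:290,270:420],None,fx=5,fy=5,interpolation=cv2.INTER_CUBIC)[:,:,::-1])
E
```

```text
[0.49981266 0.03181026 0.02354074] [ 3.14138057e+00 -5.09559291e-06  1.30591963e+00] [ 0.13920776  0.01737759 -0.05806086] 13.5167 0.03566137521020838
167 [-0.008 -0.001 -0.    -0.012]
169 [-0.016  0.002  0.    -0.023]
171 [-0.024  0.004  0.    -0.034]
173 [-0.033  0.007  0.    -0.045]
175 [-0.041  0.01   0.    -0.057]
177 [-0.049  0.013  0.    -0.068]
```

View pics/w17.png

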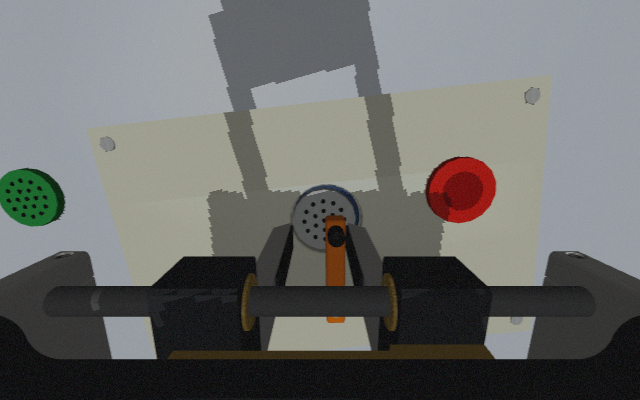

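View pics/c17.png

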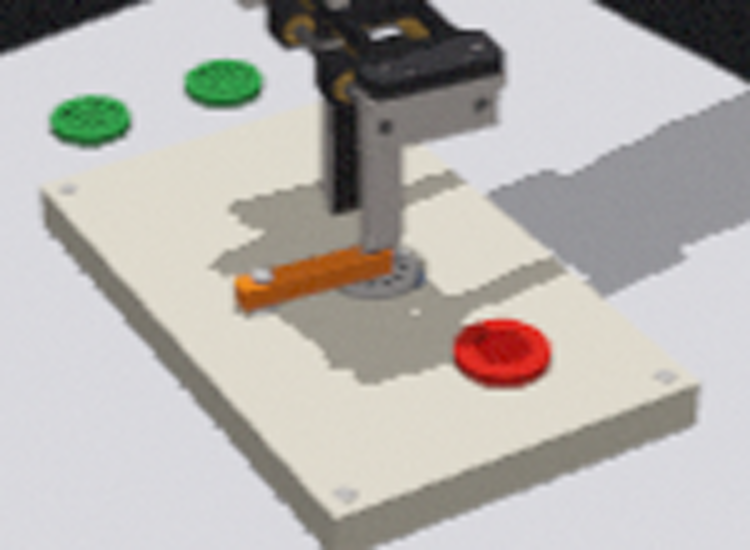

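The arm is a few degrees short of its stop, and I'm pushing on in small steps while watching the force.

servo_tool(targets="0.38 -0.008 0 0 0 0 -0.012; 0.38 -0.016 0.002 0 0 0 -0.023; 0.38 -0.02 0.003 0 0 0 -0.028; 0.38 -0.02 0.003 0 0 0 -0.028; 0.38 -0.02 0.003 0 0 0 -0.028")

```text
time: 14.03
tool_pos: [0.4993, 0.027, 0.0235]
ee_rot: [3.141, -0.0, 1.397]
wrist_force: [0.8, 1.5, 0.3]
width: 0.0357
```

servo_tool(targets="0.38 -0.004 0 0 0 0 0; 0.38 -0.004 0 0 0 0 0; 0.38 -0.004 0 0 0 0 0")

```text
time: 14.28
tool_pos: [0.499, 0.0258, 0.0235]
ee_rot: [3.141, -0.0, 1.398]
wrist_force: [1.0, 0.5, -1.0]
width: 0.0359
```

servo_tool(targets="0.38 -0.004 0 0 0 0 0; 0.38 -0.004 0 0 0 0 0; 0.38 -0.004 0 0 0 0 0")

```text
time: 14.53
tool_pos: [0.499, 0.0255, 0.0235]
ee_rot: [3.141, -0.002, 1.398]
wrist_force: [1.2, 3.7, -0.9]
width: 0.0351
```

servo_tool(targets="0.38 -0.004 0 0 0 0 0; 0.38 -0.004 0 0 0 0 0; 0.38 -0.004 0 0 0 0 0")

```text
time: 14.78
tool_pos: [0.4989, 0.0254, 0.0235]
ee_rot: [3.141, -0.003, 1.398]
wrist_force: [2.8, 5.7, -1.6]
width: 0.0359
```

servo_tool(targets="0.38 -0.006 0 0 0 0 0; 0.38 -0.006 0 0 0 0 0; 0.38 -0.006 0 0 0 0 0")

```text
time: 15.03
tool_pos: [0.4989, 0.0253, 0.0235]
ee_rot: [3.141, -0.006, 1.398]
wrist_force: [3.4, 8.9, -2.0]
width: 0.036
```

servo_tool(targets="0.38 0 0 0 0 0 0; 0.38 0.025 0 0 0 0 0; 0.38 0.04 0 0 0 0 0; 0.38 0.04 0 0 0 0 0; 0.38 0.04 0 -0.05 0 0 0; 0.38 0.04 0 -0.15 0 0 0; 0.38 0.04 0 -0.3 0 0 0; 0.38 0.04 0 -0.45 0 0 0; 0.38 0.04 0 -0.55 0 0 0; 0.38 0.04 0 -0.55 0 0 0; 0.38 0.04 0 -0.55 0 0 0")

```text
time: 15.95
tool_pos: [0.501, 0.0314, 0.163]
ee_rot: [3.137, 0.001, 1.397]
wrist_force: [-1.2, -0.3, 0.4]
width: 0.0358
```

```bash
python3 - <<'E'
from plan import *
o,im,K,T,Rt,(H,S,V)=look("w18"); print(o["tool_pos"],o["ee_rot"],o["wrist_force"],o["time"],o["width"])
i,K2,T2=cam("scene"); cv2.imwrite("pics/c18.png",cv2.resize(i[180:290,270:420],None,fx=5,fy=5,interpolation=cv2.INTER_CUBIC)[:,:,::-1])
m=((H<5)|(H>174))&(S>150)&(V>60); c=max(blobs(m),key=cv2.contourArea); u,v=cv2.fitEllipse(c)[0]; print("blank",ray(K,T,u,v,.034))
m=(H>=6)&(H<18)&(S>150)&(V>40); c=np.vstack(blobs(m)); (u,v),wh,a=cv2.minAreaRect(c); print((u,v),wh,a)
bx=cv2.boxPoints(((u,v),wh,a)); q=np.array([ray(K,T,*b,.043) for b in bx]); print(q)
e=q[1]-q[0]; f=q[2]-q[1]; L=e if np.linalg.norm(e)>np.linalg.norm(f) else f; print("arm dir",np.degrees(np.arctan2(L[1],L[0]))%180)
E
```

```text
[0.50104104 0.03142042 0.16296309] [3.13739678e+00 6.18960193e-04 1.39747979e+00] [-1.2090293  -0.27219849  0.41298755] 15.95 0.03583499783787517
blank [0.49757822 0.13650709 0.034     ]
(478.833251953125, 229.092529296875) (328.3328552246094, 66.36795043945312) 5.58529806137085
[[0.56845536 0.01100191 0.043     ]
 [0.48750613 0.03340876 0.043     ]
 [0.59392016 0.41511459 0.043     ]
 [0.68402935 0.41674671 0.043     ]]
arm dir 74.42230374881154
```

View pics/w18.png

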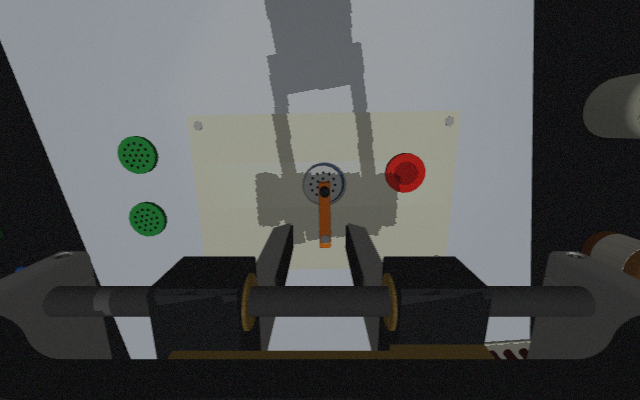

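View pics/c18.png

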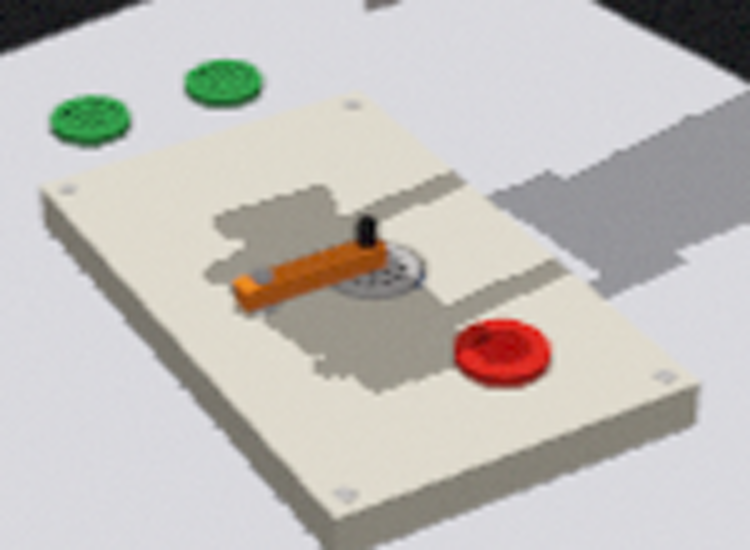

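The arm now lies over the seated disc. One last angle check against the plate, with the bottle masked out.

```bash
python3 - <<'E'
from plan import *
o,im,K,T,Rt,(H,S,V)=look("w19")
m=(H>=6)&(H<18)&(S>150)&(V>40); m[:,:300]=0; m[:,350:]=0; m[255:]=0
c=np.vstack(blobs(m)); (u,v),wh,a=cv2.minAreaRect(c); print((u,v),wh,a)
q=np.array([ray(K,T,*b,.043) for b in cv2.boxPoints(((u,v),wh,a))])
e=q[1]-q[0]; f=q[2]-q[1]; L=e if np.linalg.norm(e)>np.linalg.norm(f) else f; print("arm dir",np.degrees(np.arctan2(L[1],L[0]))%180)
a=ray(K,T,197.5,126,.026);b=ray(K,T,449,121,.026); d=b-a; print("plate yaw", -np.degrees(np.arctan2(d[0],d[1])))
pin=ray(K,T,324.5,191.5,.0565); print("pin dir",pin,np.degrees(np.arctan2(*(pin[:2]-piv)[::-1])))
print("disc",ray(K,T,323.5,184,.026))
E
```

```text
(324.6450500488281, 217.02896118164062) (66.19926452636719, 11.451047897338867) 88.05851745605469
arm dir 172.4858144079347
plate yaw -8.840291531728584
pin dir [0.49582113 0.0386076  0.0565    ] 170.79800657424315
disc [0.49280094 0.03839052 0.026     ]
```

```bash
python3 -c "
from bench import *
print(robot.close_job())"
```

```text
the job is handed in; nothing more can be done
None
```

I pushed the steel screen along the deck with two part-open fingertips until it dropped flat into the recess. I then pushed the orange arm round by its pin to its stop, lifted the hand about 140 mm clear and handed the job in at about 16 s of the 56 s.

**Last checks:**
- **Screen:** it sits flush in the recess in both the wrist and scene views. Its measured centre is about 4 mm from my average for the seat, slightly more than the 3 mm play. I put that down to calibration and hand-picked pixels.
- **Retaining arm:** it measures 170.8° to 172.5° in world axes, against 171.2° expected for plate −x. At the end it stopped moving while the push force rose to about 9.5 N.
- **Red blank:** it is within about 1.5 mm of its first measured position, which is within measurement error. I did not re-measure the other bench items; no move went near them.

**What disagreed:** at the opening I used, the fingertips turned out to sit about 24 mm above the stated TCP. My first push therefore passed over the disc without touching it. I found the true height by lowering the fingertips onto the deck, pressing with about 15 N, and then went on from there.

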